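# Press a strawberry punnet's lid home with the coarse and fine knobs of a bench lid press

### The job

Close the punnet in the lid press: turn the big outer wheel clockwise only until you feel the pressing plate come to rest on the lid, then leave that wheel alone and press the lid home with the small inner knob on top of it. When you feel the lid bottom, nip the inner knob up about a twentieth of a turn more and stop there, so that the lid is left clamped firmly without crushing the fruit. Keep your hands off the punnet and the things standing around, and let go of the press at the end.

Things in the scene. Friction and masses are not known exactly. Their poses are not given: they have to be found in the camera images.
- press: Cream C-frame bench lid press, fixed to the bench. Base plate 210 x 150 x 20 mm, column 145 mm tall on its -x side, arm 56 mm wide (along y) with its top at 165 mm. Origin on the bench directly under the vertical common axis of knobs, ram and punnet; z up; the column stands towards its own -x, the other sides are open.
- press_coarse (a point): Middle of the outer (coarse) wheel, on the vertical knob axis, 200 mm above the bench: black ribbed wheel, 60 mm diameter, 22 mm thick, pale index bar on top; free below down to the press arm at 165 mm but for a 28 mm shaft. Grip across it at any yaw from above (40 N turns it), inner knob between the fingers. Only the inner knob makes the wheel sink (4 mm per rad); the point does not follow.
- press_fine (a point): Middle of the inner (fine) knob, same axis, 228 mm above the bench: metal ribbed round knob, 30 mm diameter, from 218 to 238 mm, 7 mm clear above the outer wheel on a 16 mm neck. It stays at this height. Grip its upper part, about 7 mm above this point, from above at any yaw, fingertips clear of the wheel; 70 N of grip turns it without slipping.
- coarse (a joint): Turn of the outer wheel in rad, 0 at the start, growing clockwise seen from above, at most 3.2; 1 rad lowers the plate 9 mm. Drags with 0.6 N m and stays where left. The plate meets the lid somewhere between 0.7 and 2.0 rad (the bed's height differs each time and is not reported); then the torque climbs within 0.15 rad to 0.18 N m above the drag and stays there while the lid is pushed down.
- fine (a joint): Turn of the inner knob in rad, 0 at the start, growing clockwise seen from above, at most 5; 1 rad lowers the plate 4 mm. Drags with 0.26 N m, 0.08 more while pushing the lid, and stays where left. From the plate resting on the lid to the lid bottoming: 1.75 to 2.1 rad. Past that the torque climbs 0.24 N m per rad and the plate's force 60 N per rad.
- stand: Foot of the punnet's bed, 85 x 75 x 14 mm, origin on the knob axis 20 mm above the bench. Carries the height-set bed, a 112 x 96 x 45 mm clear punnet of strawberries and its clear lid with white rim (122 x 106 mm). The lid lies 7 mm above home at the start, its top 93 to 103 mm above the bench; 20 N pushes it down and it stays where pushed.
- full_punnet: Bystander: open white punnet of strawberries, 130 x 100 x 45 mm, origin under its centre.
- sanitiser: Bystander: bottle, 56 mm diameter, 150 mm tall, origin under its centre.
- lid_stack: Bystander: stack of spare lids, 122 x 104 x 35 mm, origin under its centre.
- press_throat (a point): Point of the press under its arm, 110 mm above the bench on the knob axis, where the lower face of the level 64 x 64 mm pressing plate is at the start (the point does not follow it). The plate hangs on a stiff spring, 15 N per mm. Wanted at the end: about 40 N on the lid, 0.3 rad of the inner knob past bottoming; under 27 N the lid is not clamped, over 60 N crushes the fruit.

How it is judged:
By the outcome, as a careful person would: the job done as asked, in the order asked, and still so for the second after the job is handed in, with the robot touching nothing.
It also fails if it takes over 72 s, if anything falls off the work surface, if the arm or the gripper's body presses on something with over 40 N, if the wrist force passes 120 N, or if a joint passes its speed limit or range.

### The arm

A 7-joint arm with a two-finger parallel gripper is mounted at the origin on the work surface. World frame = base frame: x ahead of the robot, y to its left, z up, the work surface at z = 0. Lengths are in m, angles in degrees, forces in N, time in s.
With the tool pointing down it reaches from about 0.425 to 0.875 m from the base axis. Payload 4.7 kg.
Tool frame: the origin (TCP) lies at the very end of the fingers, on their centre line; the grasp point (between the pads) lies env.tcp_to_grasp behind it (env.tcp_to_grasp is the distance from the TCP to the grasp point, in m); z points along the fingers, x is the direction in which the jaws open and shut, and the axes are right-handed (so a half turn about z gives the same grasp; the last joint's range is limited). The gripper opens to 87 mm and grips with 3 to 60 N. Pads are 19 mm wide; open, the fingers measure 117 mm over their backs; the gripper's body (75 mm by 190 mm) begins 51 mm behind the grasp point.
Start: joints at [64.12, 18.392, -4.016, 83.108, 1.295, 78.541, -3.26], TCP at [0.292, -0.581, 0.223] pointing down, gripper open.
Joint ranges: [-163.93, 163.93], [-17.29, 119.83], [-79.2, 71.16], [3.27, 140.29], [-89.18, 269.18], [5.43, 117.66], [-154.24, 154.24]. Speed limits (degrees/s): [147.25, 147.25, 180, 180, 180, 180, 180].

### API

Orientations are given as [roll, pitch, yaw] about the fixed x, y, z axes, in that order (R = Rz(yaw) Ry(pitch) Rx(roll)).
In Python, from cell import env gives the robot as it stands. The module is installed in compiled form; this text tells all that it offers.
- The arm moves only by the tool send_rows, never from a script. Its argument "steps" is a list of rows, each a list of 3 entries, a list of its own where there are three numbers: the shift along the tool's x, y, z in m, then the turn, a rotation vector about the tool's x, y, z in rad, then the finger opening in m, from 0 to 0.087. A call has exactly 5 rows; each row is the pose to reach, as a shift and turn from the pose commanded when the call began, along the tool's axes at that moment; what a row does not reach only later rows make up. A row lasts 1/12 s, in which the tool goes at most 41.7 mm and 7.16 degrees, less where a joint would pass 70% of its speed; a pose out of reach is approached as far as the arm can. A call with a gripper value outside its range is refused whole. The fingers move at their own pace and stop on an object; "grip_force" is the grip in N (left out, the last holds). Time passes only in rows, so rows that repeat a pose let the fingers close, or fill a call up. It gives the time, the measured TCP pose, the force and the opening at its end, in the units of the state.
- env.get_obs(): the state, without advancing time (a new reading comes with each control period).
- env.read_camera(name): name is "scene" or "top"; returns a dict with "pixels" (384x512x3 uint8, red, green, blue), "fx", "fy", "cx", "cy" (pixels), "k1" (the pictures are not rectified: a ray, as slopes to the right and down, at radius r is drawn at 1 + k1 r^2 times it, then the intrinsics apply), "position" and "rotation" of the camera in the world. Camera axes: x right, y up, looking along -z (the intrinsics and any distortion apply to the point x, -y, -z); pixel columns grow to the right and rows downward; lengths in m; the calibration is good to about 2 mm. A picture is of the moment at which its call begins. There is no depth.
- env.sign_off(): hands the job in, once; it reports no verdict.
The state is a dict: "time_s": time; "qpos": joint angles; "joint_velocities": joint speeds; "effort": joint torques, N m; "tool_pos": TCP position; "tool_rot": TCP orientation; "force": force on the tool from outside, world axes, zero at the start; "wrist_torque": the same for the moment, N m; "grip_width": finger opening in m.
Only numpy, scipy, OpenCV 4.12 (cv2) and the standard library are available. Lean on these libraries where they do the work, as an engineer would, in place of code of your own. Each camera call takes 0.05 s, during which the arm holds its last target.

## Working session

There is one attempt and no reset: what is moved stays moved. The work goes in short steps, Python scripts to look and compute and a tool call to move; the robot and the scene stay as the last step left them, time stands still between calls to the robot, and variables do not carry over. Pictures are saved under pics/ and viewed, and the job is handed in when it is done.

Besides the shell and the picture viewer there is one more tool, called after "Request:" as a command line: name --argument value ..., lists and objects as JSON in quotes. send_rows: Moves the arm, as the interface text tells. Its arguments: {"type":"object","properties":{"steps":{"type":"array"},"grip_force":{"type":"number"}},"required":["steps"]}

```bash
mkdir -p pics; python3 - <<'E'
from cell import env
import cv2,json
print(env.get_obs(), env.tcp_to_grasp)
for n in ("scene","top"):
    c=env.read_camera(n); cv2.imwrite(f"pics/{n}0.png",c.pop("pixels")[:,:,::-1]); print(n,c)
E
```

```text
{'time_s': 0.0, 'qpos': array([64.11913026, 18.43912318, -4.01496392, 83.17532034,  1.29763752,
       78.5427681 , -3.25805008]), 'joint_velocities': array([-0.11563107, -0.03202698,  0.03897233,  0.04127284, -0.07508633,
        0.0709493 , -0.01270214]), 'effort': array([-4.44849156e-04, -4.91285205e+01, -4.04353375e-01, -3.12534142e+01,
       -6.40333747e-02,  4.37283854e-02,  1.66683817e-04]), 'tool_pos': array([ 0.29162053, -0.58027337,  0.22145709]), 'tool_rot': array([ 1.79991348e+02,  1.11820064e-01, -6.33074420e+01]), 'force': array([-1.16105432,  0.57938766, -0.54766716]), 'wrist_torque': array([0.06012026, 0.03796852, 0.03892427]), 'grip_width': 0.08713092021826477} 0.0187
scene {'fx': 497.2009250411775, 'fy': 497.2009250411775, 'cx': 253.44642016391893, 'cy': 191.22559310124558, 'k1': -0.087273671782602, 'position': array([ 0.94199337, -0.48186518,  1.16340413]), 'rotation': array([31.17327771, -0.44651253, 41.8358228 ])}
top {'fx': 347.0117688419662, 'fy': 347.0117688419662, 'cx': 260.57918151717047, 'cy': 191.41550746432213, 'k1': -0.07260025523128294, 'position': array([ 0.29826952, -0.01945542,  1.2123769 ]), 'rotation': array([ 1.29814042e+01, -7.28700116e-02, -8.94804827e+01])}
```

View pics/scene0.png

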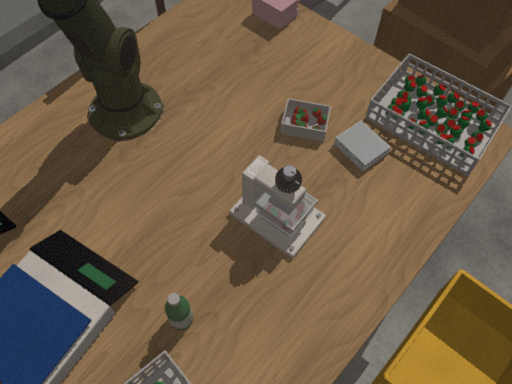

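View pics/top0.png

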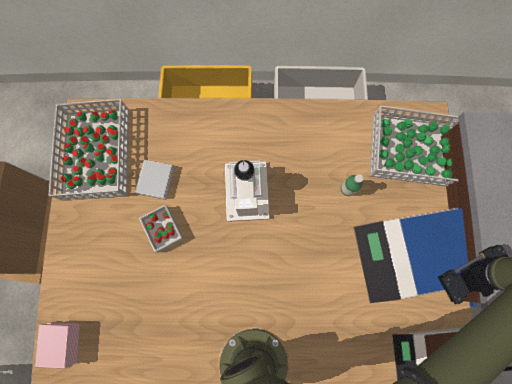

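```bash
python3 - <<'E'
import cv2
a=cv2.imread("pics/scene0.png")[145:265,220:340]; b=cv2.imread("pics/top0.png")[140:240,200:300]
cv2.imwrite("pics/c1.png",cv2.resize(a,(600,600),interpolation=2)); cv2.imwrite("pics/c2.png",cv2.resize(b,(600,600),interpolation=2))
E
```

```text
(no output)
```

View pics/c1.png

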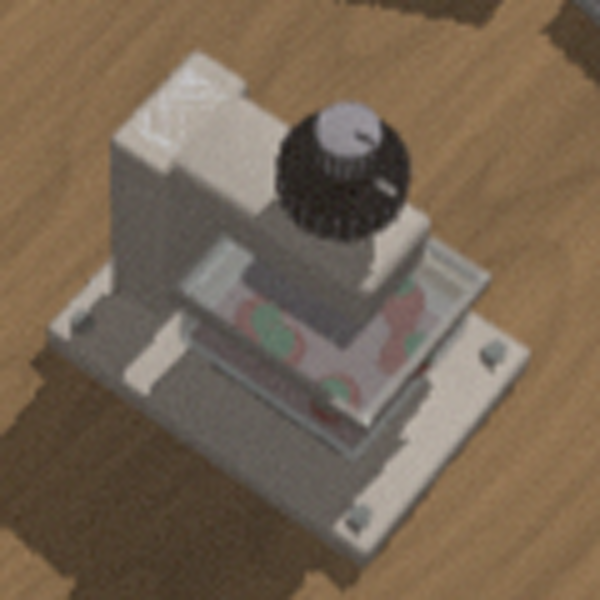

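View pics/c2.png

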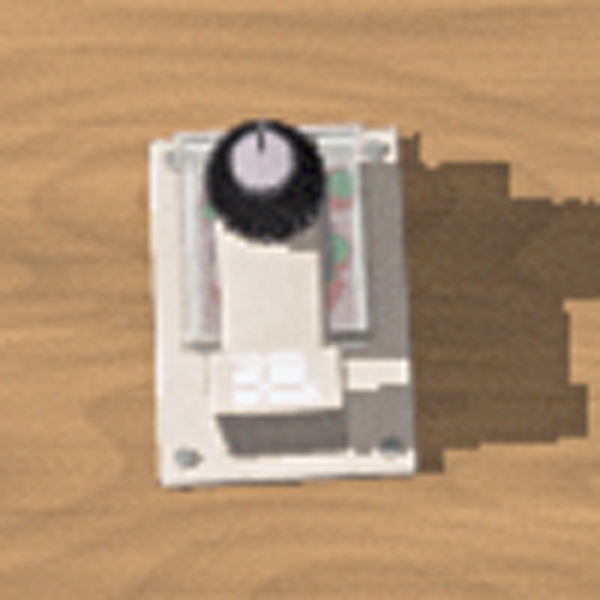

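```bash
cat > h.py <<'E'
import numpy as np, cv2
from scipy.spatial.transform import Rotation as R
def cams():
    return {'scene':dict(f=497.2009250411775,cx=253.44642016391893,cy=191.22559310124558,k1=-0.087273671782602,p=[0.94199337,-0.48186518,1.16340413],r=[31.17327771,-0.44651253,41.8358228]),
 'top':dict(f=347.0117688419662,cx=260.57918151717047,cy=191.41550746432213,k1=-0.07260025523128294,p=[0.29826952,-0.01945542,1.2123769],r=[12.9814042,-0.0728700116,-89.4804827])}
def ray(n,u,v):
    c=cams()[n]; K=np.array([[c['f'],0,c['cx']],[0,c['f'],c['cy']],[0,0,1.]])
    a=cv2.undistortPoints(np.array([[[u,v]]],float),K,np.array([c['k1'],0,0,0.]))[0,0]
    return np.array(c['p']),R.from_euler('xyz',c['r'],degrees=True).apply([a[0],-a[1],-1])
def at(n,u,v,z):
    p,d=ray(n,u,v); return p+d*(z-p[2])/d[2]
def proj(n,P):
    c=cams()[n]; q=R.from_euler('xyz',c['r'],degrees=True).inv().apply(np.array(P)-c['p'])
    a=np.array([q[0],-q[1]])/-q[2]; a*=1+c['k1']*(a@a); return a*c['f']+[c['cx'],c['cy']]
E
python3 - <<'E'
from h import *
def s(x,y): return (x+.5)/5-.5+220,(y+.5)/5-.5+145
def t(x,y): return (x+.5)/6-.5+200,(y+.5)/6-.5+140
print('knob',at('scene',*s(349,130),.238),at('top',*t(262,157),.238))
for p in [(52,335),(365,565),(530,352)]: print('base s',at('scene',*s(*p),.02 if p!=(365,565) else .01))
for p in [(150,140),(397,128),(415,470),(163,485)]: print('base t',at('top',*t(*p),.02))
P=at('top',*t(262,157),.238)
for n in('scene','top'): print(n,proj(n,P))
# index directions
print('idx fine', at('top',*t(262,132),.238), 'coarse',at('scene',*s(397,191),.211))
E
```

```text
knob [0.59760842 0.03407705 0.238     ] [0.59966539 0.03286803 0.238     ]
base s [ 0.48326092 -0.04827964  0.02      ]
base s [ 0.6864702 -0.0353039  0.01     ]
base s [0.67610659 0.11202431 0.02      ]
base t [0.6771718  0.11199937 0.02      ]
base t [ 0.68603448 -0.0360787   0.02      ]
base t [ 0.47912815 -0.04766088  0.02      ]
base t [0.4689818  0.09773957 0.02      ]
scene [289.76342053 171.45072996]
top [243.25 165.75]
idx fine [0.61247166 0.03313504 0.238     ] coarse [0.62488863 0.03822355 0.211     ]
```

Request:
send_rows --steps '[[[0, 0, -0.04], [0, 0, 0], 0.087], [[-0.01, -0.013, -0.08], [0, 0, 0], 0.087], [[-0.034, -0.045, -0.09], [0, 0, 0], 0.087], [[-0.058, -0.077, -0.09], [0, 0, 0], 0.087], [[-0.082, -0.11, -0.09], [0, 0, 0], 0.087]]'

```text
time_s: 0.52
tool_pos: [0.3538, -0.4573, 0.3136]
tool_rot: [-180.0, -0.1, -63.4]
force: [2.0, 0.2, 0.1]
grip_width: 0.087
```

Request:
send_rows --steps '[[[-0.024, -0.033, 0], [0, 0, 0], 0.087], [[-0.048, -0.065, 0], [0, 0, 0], 0.087], [[-0.072, -0.097, 0], [0, 0, 0], 0.087], [[-0.096, -0.129, 0], [0, 0, 0], 0.087], [[-0.12, -0.16, 0], [0, 0, 0], 0.087]]'

```text
time_s: 0.93
tool_pos: [0.4428, -0.2769, 0.3123]
tool_rot: [180.0, 0.0, -63.3]
force: [1.1, -0.3, 0.9]
grip_width: 0.0872
```

Request:
send_rows --steps '[[[-0.024, -0.033, 0], [0, 0, 0], 0.087], [[-0.048, -0.065, 0], [0, 0, 0], 0.087], [[-0.072, -0.097, 0], [0, 0, 0], 0.087], [[-0.096, -0.129, 0], [0, 0, 0], 0.087], [[-0.12, -0.16, 0], [0, 0, 0], 0.087]]'

```text
time_s: 1.35
tool_pos: [0.5318, -0.098, 0.3123]
tool_rot: [180.0, -0.0, -63.3]
force: [1.5, -0.8, -0.0]
grip_width: 0.0869
```

```bash
python3 -c "
from cell import env
print(env.get_obs())"
```

```text
{'time_s': 1.35, 'qpos': array([ 33.87237428,   4.79310892, -27.94508972,  89.59275993,
         2.26302736,  86.187158  , -57.45310556]), 'joint_velocities': array([-31.05532707,  16.20499866, -23.84565177, -14.74397865,
         8.99135866,   0.94455582, -54.74277504]), 'effort': array([  2.50095271, -36.07630491,  -0.47058692, -30.84526777,
        -0.31476142,   0.17010547,   1.00555535]), 'tool_pos': array([ 0.53179552, -0.0979688 ,  0.31231973]), 'tool_rot': array([ 1.79981282e+02, -4.48909740e-03, -6.33123143e+01]), 'force': array([ 1.46006027, -0.83894666, -0.04253408]), 'wrist_torque': array([-0.00658407, -0.02481067,  0.0049122 ]), 'grip_width': 0.0869251243448274}
```

Request:
send_rows --steps '[[[-0.022, -0.03, 0], [0, 0, -0.11], 0.087], [[-0.044, -0.06, 0], [0, 0, -0.22], 0.087], [[-0.066, -0.09, 0], [0, 0, -0.33], 0.087], [[-0.087, -0.118, 0], [0, 0, -0.44], 0.087], [[-0.087, -0.118, 0], [0, 0, -0.55], 0.087]]'

```text
time_s: 1.77
tool_pos: [0.5986, 0.0403, 0.3117]
tool_rot: [-179.7, 0.2, -30.8]
force: [-1.5, 0.3, 0.1]
grip_width: 0.0868
```

Request:
send_rows --steps '[[[0, 0, 0], [0, 0, -0.12], 0.087], [[0, 0, 0], [0, 0, -0.24], 0.087], [[0, 0, 0], [0, 0, -0.36], 0.087], [[0, 0, 0], [0, 0, -0.48], 0.087], [[0, 0, 0], [0, 0, -0.6], 0.087]]'

```text
time_s: 2.18
tool_pos: [0.5976, 0.0307, 0.312]
tool_rot: [180.0, 0.1, 2.9]
force: [-0.1, -0.2, 0.4]
grip_width: 0.0869
```

Request:
send_rows --steps '[[[0, 0, 0], [0, 0, -0.12], 0.087], [[0, 0, 0], [0, 0, -0.24], 0.087], [[0, 0, 0], [0, 0, -0.36], 0.087], [[0, 0, 0], [0, 0, -0.48], 0.087], [[0, 0, 0], [0, 0, -0.6], 0.087]]'

```text
time_s: 2.6
tool_pos: [0.5976, 0.0307, 0.312]
tool_rot: [-180.0, 0.0, 37.3]
force: [-0.2, -0.2, 0.4]
grip_width: 0.0871
```

Request:
send_rows --steps '[[[0, 0, 0], [0, 0, -0.12], 0.087], [[0, 0, 0], [0, 0, -0.24], 0.087], [[0, 0, 0], [0, 0, -0.36], 0.087], [[0, 0, 0], [0, 0, -0.48], 0.087], [[0, 0, 0], [0, 0, -0.6], 0.087]]'

```text
time_s: 3.02
tool_pos: [0.5976, 0.0306, 0.312]
tool_rot: [-180.0, 0.0, 71.7]
force: [-0.0, 0.5, 0.2]
grip_width: 0.0871
```

```bash
python3 -c "
from cell import env
for i in range(1): print(env.get_obs())"
```

```text
{'time_s': 3.0167, 'qpos': array([ 34.34578934,  16.13728901, -49.47554224,  81.17164659,
        12.198027  ,  88.27544065,  57.29217105]), 'joint_velocities': array([  8.37195556,   2.90465539, -11.91079209,  -0.16896837,
         4.42249056,   0.85011591,  78.63839265]), 'effort': array([ -0.74512297, -37.7756238 ,  -5.91071516, -31.15421534,
        -0.07495079,   0.07362081,  -1.44726567]), 'tool_pos': array([0.59758735, 0.03063124, 0.31201812]), 'tool_rot': array([-1.79952313e+02,  2.50028902e-02,  7.16654221e+01]), 'force': array([-0.01609566,  0.48424153,  0.24535398]), 'wrist_torque': array([ 0.11079616, -0.15624553,  0.03084296]), 'grip_width': 0.08710046108185981}
```

Request:
send_rows --steps '[[[0.001, 0, 0.01], [0, 0, -0.09], 0.087], [[0.002, 0, 0.02], [0, 0, -0.18], 0.087], [[0.003, 0, 0.03], [0, 0, -0.27], 0.087], [[0.003, 0, 0.04], [0, 0, -0.36], 0.087], [[0.003, 0, 0.055], [0, 0, -0.45], 0.087]]'

```text
time_s: 3.43
tool_pos: [0.599, 0.0337, 0.2575]
tool_rot: [180.0, 0.0, 97.4]
force: [1.2, 0.4, -0.0]
grip_width: 0.0872
```

Request:
send_rows --steps '[[[0, 0, 0], [0, 0, 0], 0.087], [[0, 0, 0], [0, 0, 0], 0.087], [[0, 0, 0], [0, 0, 0], 0.087], [[0, 0, 0], [0, 0, 0], 0.087], [[0, 0, 0], [0, 0, 0], 0.087]]'

```text
time_s: 3.85
tool_pos: [0.5992, 0.0338, 0.2584]
tool_rot: [179.9, 0.0, 97.1]
force: [0.8, -0.3, -1.2]
grip_width: 0.0872
```

```bash
python3 - <<'E'
from cell import env
import cv2
o=env.get_obs();print(o['tool_pos'],o['tool_rot'],o['qpos'],o['wrist_torque'])
a=env.read_camera("scene")["pixels"][:,:,::-1][85:235,215:365]
b=env.read_camera("top")["pixels"][:,:,::-1][115:225,190:300]
cv2.imwrite("pics/d1.png",cv2.hconcat([cv2.resize(a,(400,400),interpolation=2),cv2.resize(b,(400,400),interpolation=2)]))
E
```

```text
[0.59921009 0.03376691 0.25844002] [1.79923306e+02 1.95996456e-02 9.70607569e+01] [ 36.97558868  18.29993893 -53.08470071  86.15152971  14.68794637
  82.77887077  80.52132628] [ 0.16900073 -0.05748773  0.04235836]
```

View pics/d1.png

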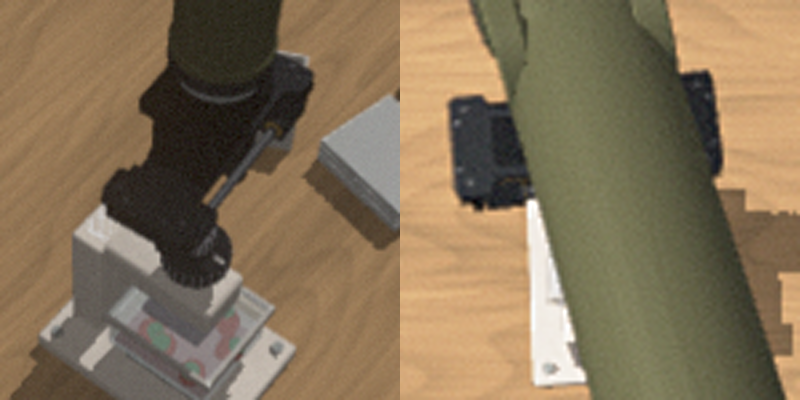

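Request:
send_rows --steps '[[[0, 0, 0.01], [0, 0, 0], 0.087], [[0, 0, 0.02], [0, 0, 0], 0.087], [[0, 0, 0.03], [0, 0, 0], 0.087], [[0, 0, 0.038], [0, 0, 0], 0.087], [[0, 0, 0.038], [0, 0, 0], 0.087]]'

```text
time_s: 4.37
tool_pos: [0.5973, 0.0332, 0.2167]
tool_rot: [-179.8, -0.0, 97.1]
force: [-0.4, -0.7, -0.6]
grip_width: 0.0872
```

Request:
send_rows --steps '[[[0, 0, 0.01], [0, 0, 0], 0.087], [[0, 0, 0.02], [0, 0, 0], 0.087], [[0, 0, 0.03], [0, 0, 0], 0.087], [[0, 0, 0.038], [0, 0, 0], 0.087], [[0, 0, 0.038], [0, 0, 0], 0.087]]'

```text
time_s: 4.78
tool_pos: [0.5976, 0.0333, 0.1791]
tool_rot: [-179.8, -0.0, 97.1]
force: [-0.5, 1.0, -0.4]
grip_width: 0.0868
```

Request:
send_rows --steps '[[[0, 0, 0], [0, 0, 0], 0.07], [[0, 0, 0], [0, 0, 0], 0.064], [[0, 0, 0], [0, 0, 0], 0.05], [[0, 0, 0], [0, 0, 0], 0.05], [[0, 0, 0], [0, 0, 0], 0.05]]' --grip_force 40

```text
time_s: 5.2
tool_pos: [0.5991, 0.0336, 0.182]
tool_rot: [180.0, 0.0, 97.1]
force: [0.3, -2.2, 2.3]
grip_width: 0.0613
```

```bash
cat > o.py <<'E'
from cell import env
import json
o=env.get_obs();print(o['time_s'],o['tool_pos'].round(4),o['tool_rot'].round(2),'j7',o['qpos'][6].round(2),'F',o['force'].round(2),'T',o['wrist_torque'].round(3),'e7',o['effort'][6].round(3),o['grip_width'].round(4))
E
python3 o.py
```

```text
Traceback (most recent call last):
  File "o.py", line 3, in <module>
    o=env.get_obs();print(o['time_s'],o['tool_pos'].round(4),o['tool_rot'].round(2),'j7',o['qpos'][6].round(2),'F',o['force'].round(2),'T',o['wrist_torque'].round(3),'e7',o['effort'][6].round(3),o['grip_width'].round(4))
                                                                                                                                                                                                   ^^^^^^^^^^^^^^^^^^^^^
AttributeError: 'float' object has no attribute 'round'
```

Request:
send_rows --steps '[[[0, 0, 0], [0, 0, 0], 0.05], [[0, 0, 0], [0, 0, 0], 0.05], [[0, 0, 0], [0, 0, 0], 0.05], [[0, 0, 0], [0, 0, 0], 0.05], [[0, 0, 0], [0, 0, 0], 0.05]]' --grip_force 45

```text
time_s: 5.62
tool_pos: [0.5992, 0.0328, 0.182]
tool_rot: [180.0, 0.1, 97.1]
force: [0.3, -3.6, 4.2]
grip_width: 0.0591
```

```bash
sed -i "s/o\['grip_width'\].round(4)/round(o['grip_width'],4)/" o.py; python3 o.py;python3 o.py
```

```text
5.6167 [0.5992 0.0328 0.182 ] [1.7995e+02 8.0000e-02 9.7080e+01] j7 78.8 F [ 0.28 -3.57  4.22] T [-0.63  -0.149  0.046] e7 -0.035 0.0591
5.6167 [0.5992 0.0328 0.182 ] [1.7995e+02 8.0000e-02 9.7080e+01] j7 78.8 F [ 0.28 -3.57  4.22] T [-0.63  -0.149  0.046] e7 -0.035 0.0591
```

Request:
send_rows --steps '[[[0, 0, 0], [0, 0, 0.04], 0.05], [[0, 0, 0], [0, 0, 0.08], 0.05], [[0, 0, 0], [0, 0, 0.12], 0.05], [[0, 0, 0], [0, 0, 0.16], 0.05], [[0, 0, 0], [0, 0, 0.2], 0.05]]'

```text
time_s: 6.03
tool_pos: [0.5992, 0.0329, 0.182]
tool_rot: [179.9, 0.1, 85.6]
force: [0.0, -3.5, 4.6]
grip_width: 0.0591
```

```bash
python3 o.py
```

```text
6.0333 [0.5992 0.0329 0.182 ] [1.7993e+02 9.0000e-02 8.5600e+01] j7 68.0 F [ 0.01 -3.51  4.64] T [-0.716 -0.183  0.613] e7 -0.119 0.0591
```

Request:
send_rows --steps '[[[0, 0, 0], [0, 0, 0.04], 0.05], [[0, 0, 0], [0, 0, 0.08], 0.05], [[0, 0, 0], [0, 0, 0.12], 0.05], [[0, 0, 0], [0, 0, 0.16], 0.05], [[0, 0, 0], [0, 0, 0.2], 0.05]]'

```text
time_s: 6.45
tool_pos: [0.5992, 0.033, 0.182]
tool_rot: [179.9, 0.1, 74.2]
force: [0.2, -3.3, 4.0]
grip_width: 0.059
```

```bash
python3 o.py
```

```text
6.45 [0.5992 0.033  0.182 ] [1.7991e+02 6.0000e-02 7.4150e+01] j7 57.19 F [ 0.17 -3.33  3.97] T [-0.706 -0.199  0.534] e7 -0.117 0.059
```

```bash
cat > av.py <<'E'
from cell import env
import numpy as np
def g():
    o=env.get_obs(); return o['wrist_torque'][2],o['tool_rot'][2],o['effort'][6]
L=[g()]
for i in range(4): env.read_camera("scene"); L.append(g())
L=np.array(L);print(env.get_obs()['time_s'],'Tz',L[:,0].round(3),'mean',L[:,0].mean().round(3),'yaw',L[:,1].round(2),'e7',L[:,2].round(3))
E
python3 av.py
```

```text
6.65 Tz [0.534 0.474 0.247 0.246 0.272] mean 0.355 yaw [74.15 74.04 74.21 74.24 74.23] e7 [-0.117 -0.514 -0.558 -0.3   -0.244]
```

Request:
send_rows --steps '[[[0, 0, 0], [0, 0, 0.03], 0.05], [[0, 0, 0], [0, 0, 0.06], 0.05], [[0, 0, 0], [0, 0, 0.09], 0.05], [[0, 0, 0], [0, 0, 0.12], 0.05], [[0, 0, 0], [0, 0, 0.15], 0.05]]'

```text
time_s: 7.07
tool_pos: [0.5992, 0.0331, 0.182]
tool_rot: [179.9, 0.0, 65.6]
force: [0.5, -3.5, 5.0]
grip_width: 0.0588
```

```bash
python3 av.py
```

```text
7.2667 Tz [0.559 0.505 0.375 0.322 0.327] mean 0.418 yaw [65.61 65.52 65.63 65.64 65.65] e7 [-0.232 -0.559 -0.55  -0.374 -0.34 ]
```

Request:
send_rows --steps '[[[0, 0, 0], [0, 0, 0.012], 0.05], [[0, 0, 0], [0, 0, 0.024], 0.05], [[0, 0, 0], [0, 0, 0.036], 0.05], [[0, 0, 0], [0, 0, 0.048], 0.05], [[0, 0, 0], [0, 0, 0.06], 0.05]]'

```text
time_s: 7.68
tool_pos: [0.5993, 0.0331, 0.182]
tool_rot: [179.9, 0.0, 62.2]
force: [1.2, -4.4, 5.9]
grip_width: 0.0591
```

```bash
python3 o.py
```

```text
7.6833 [0.5993 0.0331 0.182 ] [1.7992e+02 2.0000e-02 6.2220e+01] j7 45.9 F [ 1.23 -4.38  5.89] T [-0.887 -0.271  0.526] e7 -0.441 0.0591
```

Request:
send_rows --steps '[[[0, 0, 0], [0, 0, 0.012], 0.05], [[0, 0, 0], [0, 0, 0.024], 0.05], [[0, 0, 0], [0, 0, 0.036], 0.05], [[0, 0, 0], [0, 0, 0.048], 0.05], [[0, 0, 0], [0, 0, 0.06], 0.05]]'

```text
time_s: 8.1
tool_pos: [0.5993, 0.0331, 0.182]
tool_rot: [179.9, 0.0, 58.8]
force: [0.5, -3.7, 6.2]
grip_width: 0.0591
```

```bash
python3 o.py
```

```text
8.1 [0.5993 0.0331 0.182 ] [1.7991e+02 1.0000e-02 5.8780e+01] j7 42.63 F [ 0.47 -3.68  6.16] T [-0.904 -0.218  0.563] e7 -0.442 0.0591
```

Request:
send_rows --steps '[[[0, 0, 0], [0, 0, 0.012], 0.05], [[0, 0, 0], [0, 0, 0.024], 0.05], [[0, 0, 0], [0, 0, 0.036], 0.05], [[0, 0, 0], [0, 0, 0.048], 0.05], [[0, 0, 0], [0, 0, 0.06], 0.05]]'

```text
time_s: 8.52
tool_pos: [0.5993, 0.0332, 0.182]
tool_rot: [179.9, 0.0, 55.3]
force: [1.1, -4.8, 5.7]
grip_width: 0.0589
```

```bash
python3 o.py
```

```text
8.5167 [0.5993 0.0332 0.182 ] [179.91   0.    55.34] j7 39.37 F [ 1.08 -4.82  5.7 ] T [-0.907 -0.219  0.567] e7 -0.441 0.0589
```

Request:
send_rows --steps '[[[0, 0, 0], [0, 0, 0.012], 0.05], [[0, 0, 0], [0, 0, 0.024], 0.05], [[0, 0, 0], [0, 0, 0.036], 0.05], [[0, 0, 0], [0, 0, 0.048], 0.05], [[0, 0, 0], [0, 0, 0.06], 0.05]]'

```text
time_s: 8.93
tool_pos: [0.5993, 0.0332, 0.182]
tool_rot: [179.9, -0.0, 51.9]
force: [0.6, -4.3, 5.1]
grip_width: 0.0588
```

```bash
python3 o.py
```

```text
8.9333 [0.5993 0.0332 0.182 ] [ 1.7991e+02 -1.0000e-02  5.1910e+01] j7 36.1 F [ 0.61 -4.28  5.09] T [-0.829 -0.238  0.576] e7 -0.441 0.0588
```

Request:
send_rows --steps '[[[0, 0, 0], [0, 0, 0.012], 0.05], [[0, 0, 0], [0, 0, 0.024], 0.05], [[0, 0, 0], [0, 0, 0.036], 0.05], [[0, 0, 0], [0, 0, 0.048], 0.05], [[0, 0, 0], [0, 0, 0.06], 0.05]]'

```text
time_s: 9.35
tool_pos: [0.5993, 0.0332, 0.182]
tool_rot: [179.9, -0.0, 48.5]
force: [0.7, -4.5, 4.9]
grip_width: 0.059
```

```bash
python3 o.py
```

```text
9.35 [0.5993 0.0332 0.182 ] [ 1.7991e+02 -2.0000e-02  4.8470e+01] j7 32.82 F [ 0.73 -4.49  4.86] T [-0.872 -0.313  0.588] e7 -0.441 0.059
```

Request:
send_rows --steps '[[[0, 0, 0], [0, 0, 0.012], 0.05], [[0, 0, 0], [0, 0, 0.024], 0.05], [[0, 0, 0], [0, 0, 0.036], 0.05], [[0, 0, 0], [0, 0, 0.048], 0.05], [[0, 0, 0], [0, 0, 0.06], 0.05]]'

```text
time_s: 9.77
tool_pos: [0.5994, 0.0332, 0.182]
tool_rot: [179.9, -0.0, 45.0]
force: [0.4, -4.7, 5.2]
grip_width: 0.0593
```

```bash
python3 o.py
```

```text
9.7667 [0.5994 0.0332 0.182 ] [ 1.7991e+02 -2.0000e-02  4.5040e+01] j7 29.55 F [ 0.43 -4.65  5.23] T [-0.902 -0.284  0.557] e7 -0.441 0.0593
```

Request:
send_rows --steps '[[[0, 0, 0], [0, 0, 0.012], 0.05], [[0, 0, 0], [0, 0, 0.024], 0.05], [[0, 0, 0], [0, 0, 0.036], 0.05], [[0, 0, 0], [0, 0, 0.048], 0.05], [[0, 0, 0], [0, 0, 0.06], 0.05]]'

```text
time_s: 10.18
tool_pos: [0.5994, 0.0333, 0.182]
tool_rot: [179.9, -0.0, 41.6]
force: [0.4, -4.1, 5.3]
grip_width: 0.0592
```

```bash
python3 o.py
```

```text
10.1833 [0.5994 0.0333 0.182 ] [ 1.7991e+02 -3.0000e-02  4.1600e+01] j7 26.26 F [ 0.36 -4.11  5.28] T [-0.867 -0.274  0.564] e7 -0.442 0.0592
```

Request:
send_rows --steps '[[[0, 0, 0], [0, 0, 0.012], 0.05], [[0, 0, 0], [0, 0, 0.024], 0.05], [[0, 0, 0], [0, 0, 0.036], 0.05], [[0, 0, 0], [0, 0, 0.048], 0.05], [[0, 0, 0], [0, 0, 0.06], 0.05]]'

```text
time_s: 10.6
tool_pos: [0.5994, 0.0332, 0.182]
tool_rot: [179.9, -0.0, 38.2]
force: [1.1, -4.7, 4.9]
grip_width: 0.0591
```

```bash
python3 o.py
```

```text
10.6 [0.5994 0.0332 0.182 ] [ 1.7991e+02 -4.0000e-02  3.8170e+01] j7 22.99 F [ 1.15 -4.73  4.87] T [-0.845 -0.283  0.695] e7 -0.496 0.0591
```

Request:
send_rows --steps '[[[0, 0, 0], [0, 0, 0.012], 0.05], [[0, 0, 0], [0, 0, 0.024], 0.05], [[0, 0, 0], [0, 0, 0.036], 0.05], [[0, 0, 0], [0, 0, 0.048], 0.05], [[0, 0, 0], [0, 0, 0.06], 0.05]]'

```text
time_s: 11.02
tool_pos: [0.5994, 0.0333, 0.182]
tool_rot: [179.9, -0.0, 34.7]
force: [0.3, -4.8, 5.8]
grip_width: 0.0593
```

```bash
python3 o.py
```

```text
11.0167 [0.5994 0.0333 0.182 ] [ 1.7991e+02 -4.0000e-02  3.4740e+01] j7 19.71 F [ 0.35 -4.83  5.76] T [-0.887 -0.332  0.718] e7 -0.559 0.0593
```

Request:
send_rows --steps '[[[0, 0, 0], [0, 0, 0], 0.06], [[0, 0, 0], [0, 0, 0], 0.075], [[0, 0, 0], [0, 0, 0], 0.087], [[0, 0, 0], [0, 0, 0], 0.087], [[0, 0, 0], [0, 0, 0], 0.087]]'

```text
time_s: 11.43
tool_pos: [0.5982, 0.0346, 0.1808]
tool_rot: [-179.9, 0.0, 34.7]
force: [0.1, 0.1, 0.6]
grip_width: 0.0789
```

Request:
send_rows --steps '[[[0, 0, 0], [0, 0, 0], 0.087], [[0, 0, -0.02], [0, 0, 0], 0.087], [[0, 0, -0.04], [0, 0, 0], 0.087], [[0, 0, -0.05], [0, 0, 0], 0.087], [[0, 0, -0.05], [0, 0, 0], 0.087]]'

```text
time_s: 11.85
tool_pos: [0.6002, 0.0342, 0.2341]
tool_rot: [179.9, -0.2, 34.7]
force: [0.9, 0.4, -0.7]
grip_width: 0.0871
```

Request:
send_rows --steps '[[[0, 0, 0], [0, 0, -0.1], 0.087], [[0, 0, 0], [0, 0, -0.22], 0.087], [[0, 0, 0], [0, 0, -0.34], 0.087], [[0, 0, 0], [0, 0, -0.46], 0.07], [[0, 0, 0], [0, 0, -0.58], 0.06]]'

```text
time_s: 12.27
tool_pos: [0.5982, 0.0336, 0.2302]
tool_rot: [-179.9, 0.0, 68.2]
force: [-0.1, -0.2, 0.1]
grip_width: 0.0798
```

Request:
send_rows --steps '[[[0, 0, 0], [0, 0, -0.1], 0.06], [[0, 0, 0], [0, 0, -0.2], 0.06], [[0, 0, 0], [0, 0, -0.25], 0.06], [[0, 0, 0], [0, 0, -0.25], 0.06], [[0, 0, 0], [0, 0, -0.25], 0.06]]'

```text
time_s: 12.68
tool_pos: [0.5984, 0.0336, 0.2305]
tool_rot: [-179.9, 0.0, 82.1]
force: [0.4, -0.0, -0.2]
grip_width: 0.0608
```

```bash
python3 o.py;  python3 - <<'E'
from cell import env
import cv2
a=env.read_camera("scene")["pixels"][:,:,::-1][115:235,235:355]
cv2.imwrite("pics/e1.png",cv2.resize(a,(600,600),interpolation=2))
E
```

```text
12.6833 [0.5984 0.0336 0.2305] [-179.92    0.     82.13] j7 66.18 F [ 0.4  -0.04 -0.16] T [ 0.066 -0.173  0.039] e7 0.096 0.0608
```

View pics/e1.png

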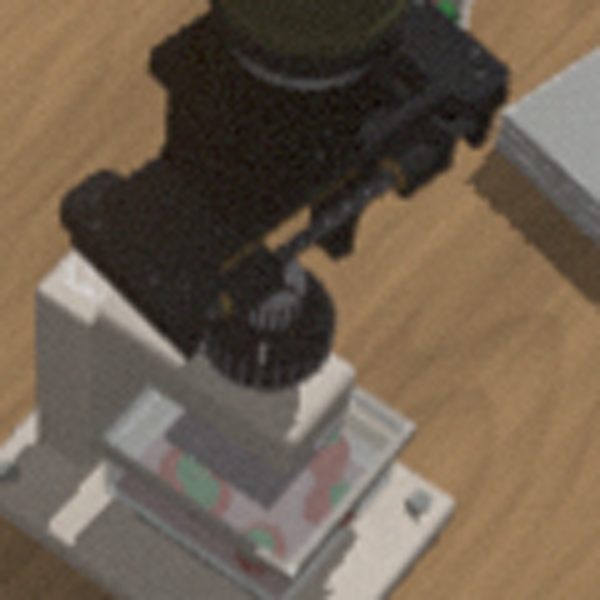

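Request:
send_rows --steps '[[[0, 0, 0.004], [0, 0, 0], 0.06], [[0, 0, 0.009], [0, 0, 0], 0.06], [[0, 0, 0.0135], [0, 0, 0], 0.06], [[0, 0, 0.0135], [0, 0, 0], 0.06], [[0, 0, 0.0135], [0, 0, 0], 0.06]]'

```text
time_s: 13.15
tool_pos: [0.5985, 0.0336, 0.2174]
tool_rot: [-179.9, 0.0, 82.2]
force: [0.1, 0.1, -0.7]
grip_width: 0.0602
```

```bash
python3 o.py
```

```text
13.15 [0.5985 0.0336 0.2174] [-1.7995e+02  1.0000e-02  8.2210e+01] j7 65.97 F [ 0.1   0.12 -0.68] T [ 0.063 -0.152  0.028] e7 -0.006 0.0602
```

Request:
send_rows --steps '[[[0, 0, 0], [0, 0, 0], 0.045], [[0, 0, 0], [0, 0, 0], 0.035], [[0, 0, 0], [0, 0, 0], 0.025], [[0, 0, 0], [0, 0, 0], 0.02], [[0, 0, 0], [0, 0, 0], 0.02]]' --grip_force 60

```text
time_s: 13.57
tool_pos: [0.5989, 0.0337, 0.2182]
tool_rot: [180.0, 0.0, 82.2]
force: [-0.6, 0.5, 0.5]
grip_width: 0.0345
```

Request:
send_rows --steps '[[[0, 0, 0], [0, 0, 0], 0.02], [[0, 0, 0], [0, 0, 0], 0.02], [[0, 0, 0], [0, 0, 0], 0.02], [[0, 0, 0], [0, 0, 0], 0.02], [[0, 0, 0], [0, 0, 0], 0.02]]'

```text
time_s: 13.98
tool_pos: [0.5987, 0.0328, 0.2181]
tool_rot: [-180.0, 0.1, 82.2]
force: [-0.6, -2.4, 2.0]
grip_width: 0.0289
```

```bash
python3 o.py
```

```text
13.9833 [0.5987 0.0328 0.2181] [-1.800e+02  7.000e-02  8.218e+01] j7 65.99 F [-0.56 -2.43  1.99] T [-0.587  0.104  0.044] e7 -0.045 0.0289
```

Request:
send_rows --steps '[[[0, 0, 0], [0, 0, 0.02], 0.02], [[0, 0, 0], [0, 0, 0.06], 0.02], [[0, 0, 0], [0, 0, 0.1], 0.02], [[0, 0, 0], [0, 0, 0.15], 0.02], [[0, 0, 0], [0, 0, 0.2], 0.02]]'

```text
time_s: 14.4
tool_pos: [0.5988, 0.033, 0.2181]
tool_rot: [180.0, 0.1, 70.6]
force: [-1.3, -3.9, 1.6]
grip_width: 0.0287
```

```bash
python3 o.py
```

```text
14.4 [0.5988 0.033  0.2181] [1.7998e+02 6.0000e-02 7.0580e+01] j7 54.92 F [-1.27 -3.86  1.6 ] T [-0.686  0.085  0.312] e7 0.285 0.0287
```

Request:
send_rows --steps '[[[0, 0, 0], [0, 0, 0.05], 0.02], [[0, 0, 0], [0, 0, 0.1], 0.02], [[0, 0, 0], [0, 0, 0.15], 0.02], [[0, 0, 0], [0, 0, 0.2], 0.02], [[0, 0, 0], [0, 0, 0.25], 0.02]]'

```text
time_s: 14.82
tool_pos: [0.5989, 0.0332, 0.2181]
tool_rot: [180.0, 0.0, 56.3]
force: [-0.4, -2.5, 1.8]
grip_width: 0.0291
```

```bash
python3 o.py
```

```text
14.8167 [0.5989 0.0332 0.2181] [1.7996e+02 3.0000e-02 5.6270e+01] j7 41.23 F [-0.4  -2.47  1.82] T [-0.671  0.014  0.368] e7 0.275 0.0291
```

Request:
send_rows --steps '[[[0, 0, 0], [0, 0, 0.05], 0.02], [[0, 0, 0], [0, 0, 0.1], 0.02], [[0, 0, 0], [0, 0, 0.15], 0.02], [[0, 0, 0], [0, 0, 0.2], 0.02], [[0, 0, 0], [0, 0, 0.25], 0.02]]'

```text
time_s: 15.23
tool_pos: [0.5991, 0.0334, 0.2181]
tool_rot: [179.9, -0.0, 41.9]
force: [-0.3, -3.2, 1.4]
grip_width: 0.0288
```

```bash
python3 o.py;  python3 - <<'E'
from cell import env
import cv2
a=env.read_camera("scene")["pixels"][:,:,::-1][115:235,235:355]
cv2.imwrite("pics/e2.png",cv2.resize(a,(600,600),interpolation=2))
E
```

```text
15.2333 [0.5991 0.0334 0.2181] [ 1.7995e+02 -1.0000e-02  4.1950e+01] j7 27.49 F [-0.31 -3.16  1.39] T [-0.633 -0.083  0.349] e7 0.276 0.0288
```

View pics/e2.png

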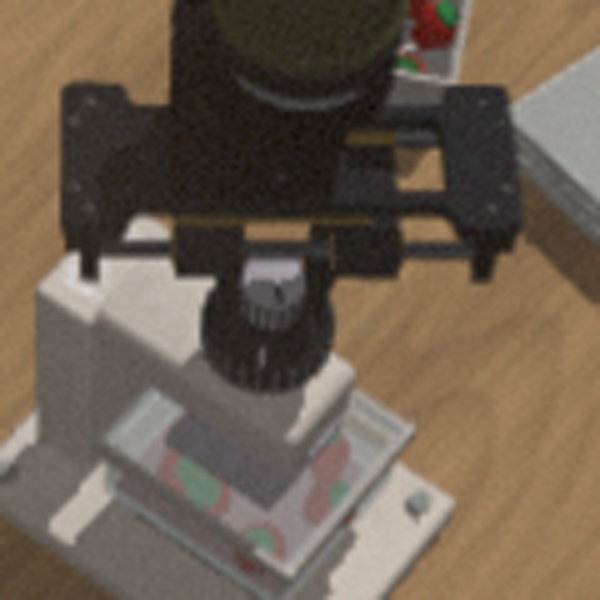

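Request:
send_rows --steps '[[[0, 0, 0], [0, 0, 0.05], 0.02], [[0, 0, 0], [0, 0, 0.1], 0.02], [[0, 0, 0], [0, 0, 0.15], 0.02], [[0, 0, 0], [0, 0, 0.2], 0.02], [[0, 0, 0], [0, 0, 0.25], 0.02]]'

```text
time_s: 15.7
tool_pos: [0.5993, 0.0335, 0.2181]
tool_rot: [180.0, -0.1, 27.7]
force: [1.4, -3.3, 1.2]
grip_width: 0.0287
```

Request:
send_rows --steps '[[[0, 0, 0], [0, 0, 0.05], 0.02], [[0, 0, 0], [0, 0, 0.1], 0.02], [[0, 0, 0], [0, 0, 0.15], 0.02], [[0, 0, 0], [0, 0, 0.2], 0.02], [[0, 0, 0], [0, 0, 0.25], 0.02]]'

```text
time_s: 16.12
tool_pos: [0.5995, 0.0336, 0.2181]
tool_rot: [180.0, -0.1, 13.4]
force: [1.0, -3.4, 0.8]
grip_width: 0.0289
```

```bash
python3 o.py
```

```text
16.1167 [0.5995 0.0336 0.2181] [ 1.7997e+02 -9.0000e-02  1.3380e+01] j7 -0.04 F [ 1.02 -3.37  0.84] T [-0.564 -0.321  0.298] e7 0.277 0.0289
```

Request:
send_rows --steps '[[[0, 0, 0], [0, 0, 0.012], 0.02], [[0, 0, 0], [0, 0, 0.024], 0.02], [[0, 0, 0], [0, 0, 0.036], 0.02], [[0, 0, 0], [0, 0, 0.048], 0.02], [[0, 0, 0], [0, 0, 0.06], 0.02]]'

```text
time_s: 16.53
tool_pos: [0.5996, 0.0336, 0.2181]
tool_rot: [180.0, -0.1, 10.0]
force: [4.3, -2.2, -1.5]
grip_width: 0.0287
```

```bash
python3 o.py
```

```text
16.5333 [0.5996 0.0336 0.2181] [ 1.7999e+02 -1.0000e-01  9.9900e+00] j7 -3.3 F [ 4.32 -2.22 -1.45] T [-0.5   -1.069  0.317] e7 -0.168 0.0287
```

Request:
send_rows --steps '[[[0, 0, 0], [0, 0, 0.012], 0.02], [[0, 0, 0], [0, 0, 0.024], 0.02], [[0, 0, 0], [0, 0, 0.036], 0.02], [[0, 0, 0], [0, 0, 0.048], 0.02], [[0, 0, 0], [0, 0, 0.06], 0.02]]'

```text
time_s: 16.95
tool_pos: [0.5996, 0.0336, 0.2181]
tool_rot: [-180.0, -0.1, 6.5]
force: [5.8, -2.5, -1.6]
grip_width: 0.0288
```

```bash
python3 o.py
```

```text
16.95 [0.5996 0.0336 0.2181] [-1.80e+02 -1.10e-01  6.55e+00] j7 -6.63 F [ 5.8  -2.45 -1.64] T [-0.46  -1.082  0.314] e7 -0.182 0.0288
```

Request:
send_rows --steps '[[[0, 0, 0], [0, 0, 0.012], 0.02], [[0, 0, 0], [0, 0, 0.024], 0.02], [[0, 0, 0], [0, 0, 0.036], 0.02], [[0, 0, 0], [0, 0, 0.048], 0.02], [[0, 0, 0], [0, 0, 0.06], 0.02]]'

```text
time_s: 17.37
tool_pos: [0.5997, 0.0336, 0.2181]
tool_rot: [-180.0, -0.1, 3.1]
force: [4.8, -3.1, -1.3]
grip_width: 0.029
```

```bash
python3 o.py
```

```text
17.3667 [0.5997 0.0336 0.2181] [-1.7999e+02 -1.2000e-01  3.1100e+00] j7 -9.96 F [ 4.77 -3.13 -1.34] T [-0.484 -1.117  0.347] e7 -0.183 0.029
```

Request:
send_rows --steps '[[[0, 0, 0], [0, 0, 0.012], 0.02], [[0, 0, 0], [0, 0, 0.024], 0.02], [[0, 0, 0], [0, 0, 0.036], 0.02], [[0, 0, 0], [0, 0, 0.048], 0.02], [[0, 0, 0], [0, 0, 0.06], 0.02]]'

```text
time_s: 17.78
tool_pos: [0.5997, 0.0337, 0.2181]
tool_rot: [-180.0, -0.1, -0.3]
force: [5.2, -2.2, -1.6]
grip_width: 0.029
```

```bash
python3 o.py
```

```text
17.7833 [0.5997 0.0337 0.2181] [-1.7998e+02 -1.2000e-01 -3.3000e-01] j7 -13.29 F [ 5.22 -2.22 -1.56] T [-0.505 -1.176  0.307] e7 -0.183 0.029
```

Request:
send_rows --steps '[[[0, 0, 0], [0, 0, 0.012], 0.02], [[0, 0, 0], [0, 0, 0.024], 0.02], [[0, 0, 0], [0, 0, 0.036], 0.02], [[0, 0, 0], [0, 0, 0.048], 0.02], [[0, 0, 0], [0, 0, 0.06], 0.02]]'

```text
time_s: 18.2
tool_pos: [0.5998, 0.0336, 0.2181]
tool_rot: [-180.0, -0.1, -3.8]
force: [4.8, -3.0, -1.5]
grip_width: 0.0287
```

```bash
python3 o.py
```

```text
18.2 [0.5998 0.0336 0.2181] [-1.7998e+02 -1.3000e-01 -3.7700e+00] j7 -16.62 F [ 4.8  -2.98 -1.55] T [-0.519 -1.195  0.34 ] e7 -0.183 0.0287
```

Request:
send_rows --steps '[[[0, 0, 0], [0, 0, 0.012], 0.02], [[0, 0, 0], [0, 0, 0.024], 0.02], [[0, 0, 0], [0, 0, 0.036], 0.02], [[0, 0, 0], [0, 0, 0.048], 0.02], [[0, 0, 0], [0, 0, 0.06], 0.02]]'

```text
time_s: 18.62
tool_pos: [0.5999, 0.0336, 0.2181]
tool_rot: [-180.0, -0.1, -7.2]
force: [6.1, -2.0, -1.9]
grip_width: 0.0288
```

```bash
python3 o.py
```

```text
18.6167 [0.5999 0.0336 0.2181] [-1.7997e+02 -1.4000e-01 -7.2100e+00] j7 -19.95 F [ 6.08 -1.96 -1.87] T [-0.523 -1.201  0.352] e7 -0.183 0.0288
```

Request:
send_rows --steps '[[[0, 0, 0], [0, 0, 0.012], 0.02], [[0, 0, 0], [0, 0, 0.024], 0.02], [[0, 0, 0], [0, 0, 0.036], 0.02], [[0, 0, 0], [0, 0, 0.048], 0.02], [[0, 0, 0], [0, 0, 0.06], 0.02]]'

```text
time_s: 19.03
tool_pos: [0.5999, 0.0336, 0.2181]
tool_rot: [-180.0, -0.1, -10.6]
force: [6.1, -1.5, -2.0]
grip_width: 0.0286
```

```bash
python3 o.py
```

```text
19.0333 [0.5999 0.0336 0.2181] [-1.7996e+02 -1.4000e-01 -1.0650e+01] j7 -23.28 F [ 6.07 -1.47 -2.01] T [-0.553 -1.247  0.366] e7 -0.183 0.0286
```

Angle 1.62; e7 flat. Continue.

Request:
send_rows --steps '[[[0, 0, 0], [0, 0, 0.012], 0.02], [[0, 0, 0], [0, 0, 0.024], 0.02], [[0, 0, 0], [0, 0, 0.036], 0.02], [[0, 0, 0], [0, 0, 0.048], 0.02], [[0, 0, 0], [0, 0, 0.06], 0.02]]'

```text
time_s: 19.45
tool_pos: [0.6, 0.0336, 0.2181]
tool_rot: [-179.9, -0.1, -14.1]
force: [5.7, -2.2, -1.5]
grip_width: 0.0285
```

```bash
python3 o.py
```

```text
19.45 [0.6    0.0336 0.2181] [-1.7995e+02 -1.4000e-01 -1.4090e+01] j7 -26.61 F [ 5.73 -2.23 -1.53] T [-0.491 -1.31   0.305] e7 -0.184 0.0285
```

Request:
send_rows --steps '[[[0, 0, 0], [0, 0, 0.012], 0.02], [[0, 0, 0], [0, 0, 0.024], 0.02], [[0, 0, 0], [0, 0, 0.036], 0.02], [[0, 0, 0], [0, 0, 0.048], 0.02], [[0, 0, 0], [0, 0, 0.06], 0.02]]'

```text
time_s: 19.87
tool_pos: [0.6, 0.0336, 0.2181]
tool_rot: [-179.9, -0.1, -17.5]
force: [6.2, -2.8, -1.9]
grip_width: 0.0288
```

```bash
python3 o.py
```

```text
19.8667 [0.6    0.0336 0.2181] [-1.7994e+02 -1.5000e-01 -1.7530e+01] j7 -29.95 F [ 6.22 -2.82 -1.85] T [-0.511 -1.292  0.391] e7 -0.184 0.0288
```

Request:
send_rows --steps '[[[0, 0, 0], [0, 0, 0.012], 0.02], [[0, 0, 0], [0, 0, 0.024], 0.02], [[0, 0, 0], [0, 0, 0.036], 0.02], [[0, 0, 0], [0, 0, 0.048], 0.02], [[0, 0, 0], [0, 0, 0.06], 0.02]]'

```text
time_s: 20.28
tool_pos: [0.6001, 0.0336, 0.2181]
tool_rot: [-179.9, -0.1, -21.0]
force: [6.4, -1.8, -2.5]
grip_width: 0.0289
```

```bash
python3 o.py
```

```text
20.2833 [0.6001 0.0336 0.2181] [-1.7992e+02 -1.5000e-01 -2.0960e+01] j7 -33.28 F [ 6.43 -1.8  -2.53] T [-0.445 -1.357  0.355] e7 -0.184 0.0289
```

Request:
send_rows --steps '[[[0, 0, 0], [0, 0, 0.012], 0.02], [[0, 0, 0], [0, 0, 0.024], 0.02], [[0, 0, 0], [0, 0, 0.036], 0.02], [[0, 0, 0], [0, 0, 0.048], 0.02], [[0, 0, 0], [0, 0, 0.06], 0.02]]'

```text
time_s: 20.7
tool_pos: [0.6001, 0.0336, 0.2182]
tool_rot: [-179.9, -0.1, -24.4]
force: [6.9, -2.2, -1.3]
grip_width: 0.029
```

```bash
python3 o.py
```

```text
20.7 [0.6001 0.0336 0.2182] [-1.7991e+02 -1.5000e-01 -2.4400e+01] j7 -36.62 F [ 6.86 -2.16 -1.34] T [-0.548 -1.379  0.356] e7 -0.184 0.029
```

Request:
send_rows --steps '[[[0, 0, 0], [0, 0, 0.012], 0.02], [[0, 0, 0], [0, 0, 0.024], 0.02], [[0, 0, 0], [0, 0, 0.036], 0.02], [[0, 0, 0], [0, 0, 0.048], 0.02], [[0, 0, 0], [0, 0, 0.06], 0.02]]'

```text
time_s: 21.12
tool_pos: [0.6002, 0.0335, 0.2181]
tool_rot: [-179.9, -0.2, -27.8]
force: [6.8, -3.2, -2.4]
grip_width: 0.0283
```

```bash
python3 o.py
```

```text
21.1167 [0.6002 0.0335 0.2181] [-1.799e+02 -1.500e-01 -2.784e+01] j7 -39.96 F [ 6.81 -3.18 -2.4 ] T [-0.499 -1.382  0.352] e7 -0.189 0.0283
```

Request:
send_rows --steps '[[[0, 0, 0], [0, 0, 0.012], 0.02], [[0, 0, 0], [0, 0, 0.024], 0.02], [[0, 0, 0], [0, 0, 0.036], 0.02], [[0, 0, 0], [0, 0, 0.048], 0.02], [[0, 0, 0], [0, 0, 0.06], 0.02]]'

```text
time_s: 21.53
tool_pos: [0.6002, 0.0335, 0.2181]
tool_rot: [-179.9, -0.2, -31.3]
force: [5.7, -3.2, -2.1]
grip_width: 0.0286
```

```bash
python3 o.py; python3 - <<'E'
from cell import env
import cv2
a=env.read_camera("scene")["pixels"][:,:,::-1][115:235,235:355]
cv2.imwrite("pics/e3.png",cv2.resize(a,(600,600),interpolation=2))
E
```

```text
21.5333 [0.6002 0.0335 0.2181] [-1.7989e+02 -1.5000e-01 -3.1280e+01] j7 -43.3 F [ 5.7  -3.24 -2.09] T [-0.556 -1.406  0.327] e7 -0.201 0.0286
```

View pics/e3.png

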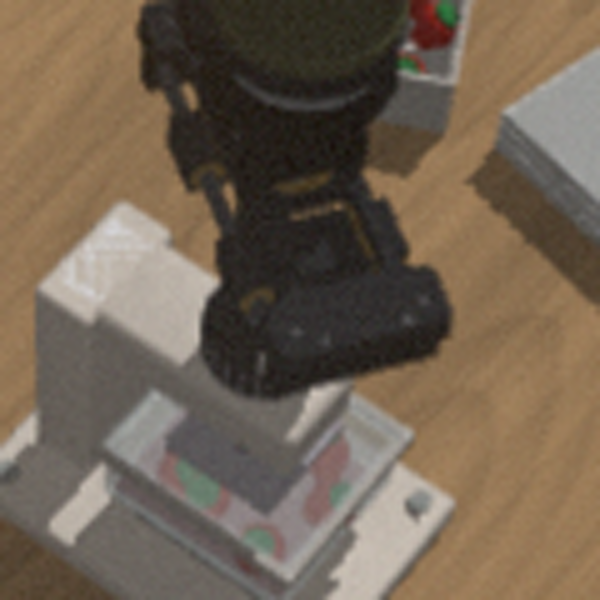

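Request:
send_rows --steps '[[[0, 0, 0], [0, 0, 0.012], 0.02], [[0, 0, 0], [0, 0, 0.024], 0.02], [[0, 0, 0], [0, 0, 0.036], 0.02], [[0, 0, 0], [0, 0, 0.048], 0.02], [[0, 0, 0], [0, 0, 0.06], 0.02]]'

```text
time_s: 22.0
tool_pos: [0.6003, 0.0334, 0.2181]
tool_rot: [-179.9, -0.2, -34.7]
force: [6.5, -2.4, -1.2]
grip_width: 0.0288
```

```bash
python3 o.py
```

```text
22.0 [0.6003 0.0334 0.2181] [-1.7988e+02 -1.5000e-01 -3.4720e+01] j7 -46.64 F [ 6.46 -2.35 -1.25] T [-0.523 -1.433  0.353] e7 -0.213 0.0288
```

Request:
send_rows --steps '[[[0, 0, 0], [0, 0, 0.012], 0.02], [[0, 0, 0], [0, 0, 0.024], 0.02], [[0, 0, 0], [0, 0, 0.036], 0.02], [[0, 0, 0], [0, 0, 0.048], 0.02], [[0, 0, 0], [0, 0, 0.06], 0.02]]'

```text
time_s: 22.42
tool_pos: [0.6004, 0.0334, 0.2182]
tool_rot: [-179.9, -0.2, -38.2]
force: [6.3, -3.2, -2.6]
grip_width: 0.0288
```

```bash
python3 o.py
```

```text
22.4167 [0.6004 0.0334 0.2182] [-1.7987e+02 -1.5000e-01 -3.8160e+01] j7 -49.98 F [ 6.34 -3.17 -2.61] T [-0.546 -1.489  0.375] e7 -0.224 0.0288
```

Request:
send_rows --steps '[[[0, 0, 0], [0, 0, 0.012], 0.02], [[0, 0, 0], [0, 0, 0.024], 0.02], [[0, 0, 0], [0, 0, 0.036], 0.02], [[0, 0, 0], [0, 0, 0.048], 0.02], [[0, 0, 0], [0, 0, 0.06], 0.02]]'

```text
time_s: 22.83
tool_pos: [0.6004, 0.0334, 0.2181]
tool_rot: [-179.9, -0.1, -41.6]
force: [7.8, -2.4, -2.9]
grip_width: 0.0284
```

```bash
python3 o.py
```

```text
22.8333 [0.6004 0.0334 0.2181] [-1.7986e+02 -1.5000e-01 -4.1590e+01] j7 -53.32 F [ 7.84 -2.43 -2.87] T [-0.569 -1.448  0.349] e7 -0.236 0.0284
```

Request:
send_rows --steps '[[[0, 0, 0], [0, 0, 0.012], 0.02], [[0, 0, 0], [0, 0, 0.024], 0.02], [[0, 0, 0], [0, 0, 0.036], 0.02], [[0, 0, 0], [0, 0, 0.045], 0.02], [[0, 0, 0], [0, 0, 0.045], 0.02]]'

```text
time_s: 23.25
tool_pos: [0.6004, 0.0333, 0.2181]
tool_rot: [-179.9, -0.1, -44.2]
force: [6.5, -3.0, -2.5]
grip_width: 0.0283
```

```bash
python3 o.py
```

```text
23.25 [0.6004 0.0333 0.2181] [-1.7985e+02 -1.4000e-01 -4.4170e+01] j7 -55.83 F [ 6.48 -2.96 -2.5 ] T [-0.537 -1.499  0.299] e7 -0.364 0.0283
```

Request:
send_rows --steps '[[[0, 0, 0], [0, 0, 0], 0.03], [[0, 0, 0], [0, 0, 0], 0.04], [[0, 0, 0], [0, 0, 0], 0.05], [[0, 0, 0], [0, 0, 0], 0.055], [[0, 0, 0], [0, 0, 0], 0.055]]'

```text
time_s: 23.67
tool_pos: [0.598, 0.0345, 0.2178]
tool_rot: [180.0, 0.1, -44.1]
force: [-0.3, 0.1, -0.4]
grip_width: 0.0485
```

Request:
send_rows --steps '[[[0, 0, 0], [0, 0, 0], 0.055], [[0, 0, -0.02], [0, 0, 0], 0.055], [[0, 0, -0.05], [0, 0, 0], 0.055], [[0, 0, -0.08], [0, 0, 0], 0.055], [[0, 0, -0.11], [0, 0, 0], 0.055]]'

```text
time_s: 24.08
tool_pos: [0.5981, 0.0339, 0.3291]
tool_rot: [180.0, 0.1, -44.1]
force: [0.7, -0.6, 0.8]
grip_width: 0.0549
```

```bash
python3 o.py
```

```text
24.0833 [0.5981 0.0339 0.3291] [ 1.7996e+02  6.0000e-02 -4.4100e+01] j7 -54.84 F [ 0.75 -0.62  0.82] T [-0.014 -0.013 -0.053] e7 -0.011 0.0549
```

Request:
send_rows --steps '[[[0, 0.02, -0.02], [0, 0, 0], 0.055], [[0, 0.05, -0.03], [0, 0, 0], 0.055], [[0, 0.08, -0.03], [0, 0, 0], 0.055], [[0, 0.11, -0.03], [0, 0, 0], 0.055], [[0, 0.14, -0.03], [0, 0, 0], 0.055]]'

```text
time_s: 24.5
tool_pos: [0.5002, -0.0672, 0.3583]
tool_rot: [-180.0, -0.0, -44.1]
force: [-0.2, -0.3, 0.5]
grip_width: 0.055
```

Request:
send_rows --steps '[[[0, 0.02, 0], [0, 0, 0], 0.055], [[0, 0.03, 0], [0, 0, 0], 0.055], [[0, 0.03, 0], [0, 0, 0], 0.055], [[0, 0.03, 0], [0, 0, 0], 0.055], [[0, 0.03, 0], [0, 0, 0], 0.055]]'

```text
time_s: 24.92
tool_pos: [0.4813, -0.0867, 0.3579]
tool_rot: [-180.0, 0.0, -44.0]
force: [0.1, -0.7, 0.1]
grip_width: 0.0548
```

```bash
python3 o.py; python3 - <<'E'
from cell import env
import cv2
f=env.read_camera("scene")["pixels"][:,:,::-1]
a=f[145:265,220:340]
cv2.imwrite("pics/f1.png",cv2.resize(a,(600,600),interpolation=2)); cv2.imwrite("pics/f2.png",f)
E
```

```text
24.9167 [ 0.4813 -0.0867  0.3579] [-1.7995e+02  3.0000e-02 -4.3970e+01] j7 -35.7 F [ 0.08 -0.72  0.12] T [0.015 0.04  0.013] e7 -0.004 0.0548
```

View pics/f1.png

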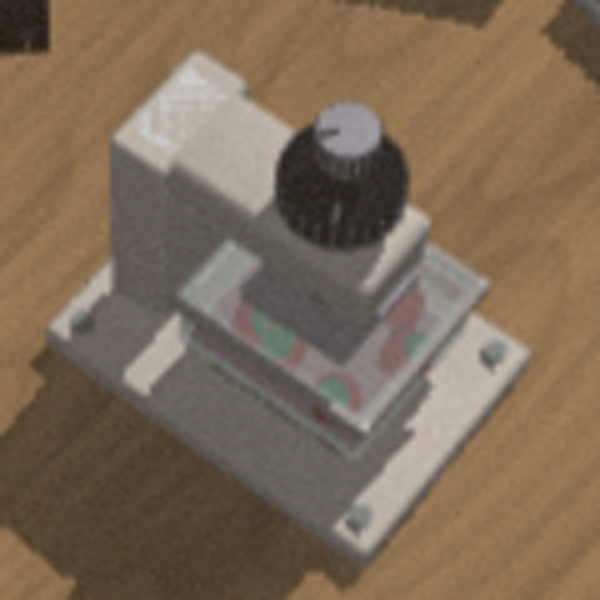

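View pics/f2.png

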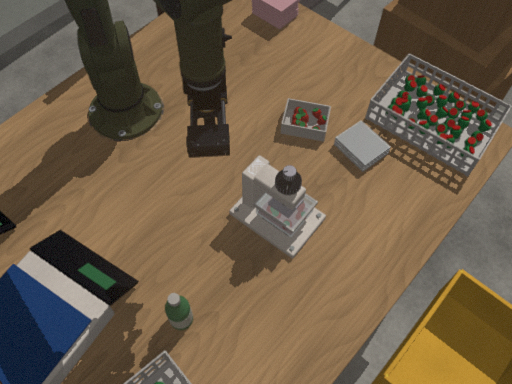

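```bash
python3 - <<'E'
from h import *
def s(x,y): return (x+.5)/5-.5+220,(y+.5)/5-.5+145
def ang(a,b,z):
    d=at('scene',*s(*b),z)-at('scene',*s(*a),z); return np.degrees(np.arctan2(d[1],d[0])),np.hypot(*d[:2])
print(ang((349,130),(374,139),.238),ang((349,130),(318,134),.238))
E
```

```text
(np.float64(18.457763054626973), np.float64(0.011967910727618294)) (np.float64(-129.11100880878283), np.float64(0.014113644029593085))
```

```bash
python3 -c "
from cell import env
print(env.sign_off())"
```

```text
the job is handed in; nothing more can be done
None
```

The lid is pressed home and clamped. I handed the job in at about 25 s, with the gripper open and well clear of the press.

- **Outer wheel:** I turned it clockwise 1.09 rad. Wrist torque rose from about 0.56 to 0.72 N m, which puts first contact at about 0.98 rad. I stopped there and did not touch the wheel again.
- **Inner knob:** I turned it clockwise 2.205 rad in one grip. The last joint's effort stayed flat until about 1.895 rad, where I judged the lid had bottomed, then climbed steadily. I stopped about 0.31 rad past that, which should be about 40 N on the lid.
- **Last checks:** The final picture shows the wheel and lid lower, and the bystanders look where they were. The force on the tool is about zero.
- **What disagreed:**
  - The knob's index mark gives a turn of about 130 to 148°, against 126° from the arm. The mark is only a few pixels long, so I count this as agreement within reading error. It shows no sign of slip, which would have read as a smaller turn.
  - Wrist torque was too noisy to show the knob bottoming, so that point rests on the last joint's effort alone. Its slope was about 0.20 N m per rad, against the 0.24 given.
  - I gripped the knob at the gripper's 60 N limit, because the 70 N named for it is more than the gripper can give.

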